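Open the jam station for breakfast

ROBOT

A 6-joint arm with a two-finger parallel gripper is mounted at the origin on a cart in front of the work surface, level with it; the furniture and walls round the work are solid. World frame = base frame: x ahead of the robot, y to its left, z up, the work surface at z = 0. Lengths are in m, angles in degrees, forces in N, time in s.
With the tool pointing down it reaches from about 0.375 to 0.75 m from the base axis. Payload 9 kg.
Tool frame: the origin (TCP) lies between the finger pads; the fingertips stand 8 mm ahead of it and the grasp point (between the pads) lies 11 mm behind it; z points along the fingers, y is the direction in which the jaws open and shut (so a half turn about z gives the same grasp; the last joint's range is limited). The gripper opens to 85 mm and grips with 20 to 120 N. Pads are 22 mm wide; open, the fingers measure 114 mm over their backs; the gripper's body (76 mm by 85 mm) begins 54 mm behind the grasp point. The pads swing forward as they close: fully open they stand 13 mm farther back than shut.
Start: joints at [60.98, 5.964, 5.575, 89.605, 0, 77.527], TCP at [0.171, 0.575, 0.239] pointing down, gripper open.
Joint ranges: [-171.21, 171.21], [-48.23, 106.86], [-62.78, 66.21], [-105.2, 120.99], [-86.42, 89.51], [-180, 180]. Speed limits (degrees/s): [127.2, 127.2, 147.25, 180, 180, 180].

INTERFACE

Orientations are given as [roll, pitch, yaw] about the fixed x, y, z axes, in that order (R = Rz(yaw) Ry(pitch) Rx(roll)).
In Python, from workcell import manip gives the robot as it stands.
- The arm moves only by the tool send_rows, never from a script. Its argument "series" is a list of rows, each a list of 3 entries, a list of its own where there are three numbers: the turn, a rotation vector about the tool's x, y, z in degrees, then the shift along the tool's x, y, z in mm, then the finger opening in mm, from 0 to 85.4. In form: [[[rx, ry, rz], [dx, dy, dz], claw], ...]. A call has 1 to 20 rows; each row is the pose to reach, as a shift and turn from the pose commanded when the call began, along the tool's axes at that moment; what a row does not reach only later rows make up. A row lasts 1/10 s, in which the tool goes at most 50 mm and 8.59 degrees, less where a joint would pass 70% of its speed; a pose out of reach is approached as far as the arm can. A call with a gripper value outside its range is refused whole. The fingers move at their own pace and stop on an object; "squeeze" is the grip in N (left out, the last holds). Time passes only in rows, so rows that repeat a pose let the fingers close. It gives the time, the measured TCP pose, the force and the opening at its end, in the units of the state.
- manip.get_obs(): the state, without advancing time (a new reading comes with each control period).
- manip.capture(name): name is "scene" or "top" or "wrist"; returns the picture (384x512x3 uint8, red, green, blue); there is no depth.
- manip.camera_info(name): a dict with "mtx" (3x3 intrinsics, pixels), "k1" (the pictures are not rectified: a ray, as slopes to the right and down, at radius r is drawn at 1 + k1 r^2 times it, then the intrinsics apply), "origin" and "attitude" of the camera in the world. Camera axes: x right, y down, z forward; pixel columns grow to the right and rows downward; lengths in m; the calibration is good to about 2 mm. A picture is of the moment at which its call begins: read the wrist's pose just before it. camera_info takes no time and is no camera call; for the wrist camera it gives the pose at the moment of the call.
- manip.job_done(): hands the job in, once; it reports no verdict.
The state is a dict: "time_s": time; "q": joint angles; "dq": joint speeds; "joint_torque": joint torques, N m; "eef_pos": TCP position; "eef_rot": TCP orientation; "contact_force": force on the tool from outside, world axes, zero at the start; "moment": the same for the moment, N m; "grip_width": finger opening in m.
Only numpy, scipy, OpenCV 4.12 (cv2) and the standard library are available. Lean on these libraries where they do the work, as an engineer would, in place of code of your own. Each camera call takes 0.05 s, during which the arm holds its last target. There are 200 camera calls.

TASK

Open the jam station for breakfast: turn both wooden turn buttons on the covered jam box fully aside, so that they lie along the end rims, then lift the cover panel out by its handle and lay it flat on the worktop or the cold hob, handle up. Stand every jam jar from the hob upright in the box, one to a bay, and leave the salt shaker, the egg timer and the match box where they are. Only when the box is stocked, spin the swivel sign half a turn, so that its cup face looks squarely out over the front of its base, where the barred ring was.

Things in the scene. Friction and masses are not known exactly. Their poses are not given: they have to be found in the camera images.
- jam_box: An open-topped wooden jam box, fixed to the bare worktop, 106 mm (its x) by 262 mm (its y) by 42 mm high. Origin: centre of its underside; x points to its back, y to its left end, z up. Its cover lies in a recess flush with the rim until lifted out; a turn button sits on each broad end rim. Under the cover are three bays in a row along y.
- bay_0 (a point): Centre of the floor of a bay of the box, 18 mm above the worktop. Each of the three bays is 64 mm square, at 69 mm pitch in a row along the box's y; the dividers between them reach 12 mm above this floor and the rims 24 mm. Bay 0 is at the left (+y) end.
- bay_1 (a point): Centre of the floor of a bay of the box, 18 mm above the worktop. Each of the three bays is 64 mm square, at 69 mm pitch in a row along the box's y; the dividers between them reach 12 mm above this floor and the rims 24 mm. Bay 1 is the middle one.
- bay_2 (a point): Centre of the floor of a bay of the box, 18 mm above the worktop. Each of the three bays is 64 mm square, at 69 mm pitch in a row along the box's y; the dividers between them reach 12 mm above this floor and the rims 24 mm. Bay 2 is at the right (-y) end.
- button_left (a joint): Angle of the left (+y end) turn button of the box, a wooden bar 56 x 16 x 8 mm with a thumb ridge 42 mm long, 12 mm thick and 20 mm high along its middle, turning about a screw through its middle. 0: it points along the box's y, with 10 mm of it over the cover; +1.57 or -1.57: it lies along the end rim (box x), clear of the cover. Positive is counter-clockwise from above; it turns either way to 1.65 and stays where it is left (light friction).
- button_right (a joint): Angle of the right (-y end) turn button of the box, a wooden bar 56 x 16 x 8 mm with a thumb ridge 42 mm long, 12 mm thick and 20 mm high along its middle, turning about a screw through its middle. Same values as the left one.
- button_left_top (a point): Point on the left turn button's axis, 62 mm above the worktop, mid-length and 8 mm below the top of its thumb ridge (top at 70.5 mm, foot of the ridge at 51.5 mm); y runs along the ridge and turns with the button. The screw axis is 121 mm from the box's middle.
- button_right_top (a point): The same point on the right turn button.
- cover_grip (a point): The cover panel, a loose board 76 x 208 x 10 mm, 0.25 kg, with a bar handle on top. The point is the middle of the bar, 43 mm above the board's underside (75 mm above the worktop while it is in the box); the bar is 96 mm long along y, 14 mm thick, 14 mm high, its underside 26 mm above the board. x and y are the board's short and long directions, z up. It has 3 mm of play all round in its recess and sits 10 mm deep in it.
- sign_stand: The foot of the swivel sign, a board 50 mm (x) by 92 mm (y) by 12 mm, fixed to the bare worktop, with a short post. Origin: centre of its underside; its front is its -x side, z up. The vertical swivel axis passes through the origin. (Wall cabinets hang over all that lies beyond x = 0.63, their undersides 0.646 m above the worktop.)
- sign (a joint): Angle of the sign plate about the vertical axis, counter-clockwise from above positive. Near 0 the face with the barred ring looks to the front of the foot; at +3.14 or -3.14 the face with the cup does. It turns to 3.6 either way and stays where it is left (light friction, 0.03 N m).
- sign_tab (a point): Middle of the grip tab on top of the sign plate, on the swivel axis, 140 mm above the worktop; the tab is 44 mm wide (y), 12 mm thick (x) and 30 mm high (125 to 155 mm above the worktop). Below it hangs nothing but the plate, 98 mm wide, 10 mm thick, from 46 to 126 mm. Axes turn with the plate; -x is the barred ring's side.
- jar_a_mid (a point): A jam jar: squat amber glass jar with a plain paper label, 56 mm across, 54 mm tall, 0.25 kg, with a steel lid 50 mm across that takes up its top 16 mm and may be gripped. The point is on its axis, half-way up (27 mm above its foot); z is its axis. It starts on the hob. Absent in some starts.
- jar_b_mid (a point): A jam jar: squat amber glass jar with a plain paper label, 56 mm across, 54 mm tall, 0.25 kg, with a steel lid 50 mm across that takes up its top 16 mm and may be gripped. The point is on its axis, half-way up (27 mm above its foot); z is its axis. It starts on the hob. Absent in some starts.
- jar_c_mid (a point): A jam jar: squat amber glass jar with a plain paper label, 56 mm across, 54 mm tall, 0.25 kg, with a steel lid 50 mm across that takes up its top 16 mm and may be gripped. The point is on its axis, half-way up (27 mm above its foot); z is its axis. It starts on the hob. Absent in some starts.
- salt_mid (a point): The salt shaker, 44 mm across, 90 mm tall, with a pale domed top with holes; no jam jar, to be left alone on the hob. The point is on its axis half-way up. (The flat glass hob has its top 5 mm above the worktop and spans x = 0.42 to 0.97, y = 0.07 to 0.376; a wall stands beyond y = 0.417.)
- egg_timer: A wind-up kitchen timer, 61 mm across, 52 mm tall; leave it alone. Origin: centre of its underside.
- match_box: A box of matches, 54 x 36 x 15 mm; leave it alone. Origin: centre of its underside.

How it is judged (in metres and radians):
On the way, in this order (a step that is already met when the one before it is completed fails the run):
1. both turn buttons are turned aside along the end rims ((value of joint button_left above 1.25 rad or value of joint button_left below -1.25 rad) and (value of joint button_right above 1.25 rad or value of joint button_right below -1.25 rad)), for 0.2 s.
2. the cover lies flat on the worktop or the cold hob, handle up (height (world z) of cover_grip below 0.054 m and angle between cover_grip's own z axis and vertical below 0.08 rad), for 0.2 s.
3. every jam jar stands upright in a bay of the box ((horizontal distance between jar_a_mid and bay_0 below 0.016 m or horizontal distance between jar_a_mid and bay_1 below 0.016 m or horizontal distance between jar_a_mid and bay_2 below 0.016 m) and height (world z) of each of jar_a_mid, jar_b_mid, jar_c_mid below 0.053 m and angle between each of jar_a_mid, jar_b_mid, jar_c_mid's own z axis and vertical below 0.15 rad and (horizontal distance between jar_b_mid and bay_0 below 0.016 m or horizontal distance between jar_b_mid and bay_1 below 0.016 m or horizontal distance between jar_b_mid and bay_2 below 0.016 m) and (horizontal distance between jar_c_mid and bay_0 below 0.016 m or horizontal distance between jar_c_mid and bay_1 below 0.016 m or horizontal distance between jar_c_mid and bay_2 below 0.016 m)), for 0.2 s.
4. the sign shows its cup face to the front ((value of joint sign between 2.87 and 3.41 rad or value of joint sign between -3.41 and -2.87 rad)), for 0.2 s.
At the end, for the whole second after the job is handed in: Both buttons over 1.1 rad aside; cover flat on worktop or hob (0.08 rad), handle up; each jar on the floor of a bay, within 16 mm of its centre and 0.15 rad of upright; cup face to the sign's front within 0.27 rad; salt shaker, egg timer and match box within 3 cm of their places (all of step 2 and all of step 3 and (value of joint button_left above 1.1 rad or value of joint button_left below -1.1 rad) and (value of joint button_right above 1.1 rad or value of joint button_right below -1.1 rad) and (value of joint sign between 2.87 and 3.41 rad or value of joint sign between -3.41 and -2.87 rad) and distance of each of salt_mid, egg_timer, match_box from where it was at the start of the episode below 0.03 m); the robot touches nothing.
It fails at once if the salt shaker, the egg timer or the match box is shoved or carried more than 5 cm (distance of any of salt_mid, egg_timer, match_box from where it was at the start of the episode above 0.05 m).
Of jar_a, jar_b, jar_c only 2 to 3 are there at a start; the rules pass over those that are not, and their reading is None.
At some moment in a run one of jar_a, jar_b, jar_c may be knocked a few centimetres aside while the robot is not near it.
It also fails if it takes over 210 s, if anything falls off the work surface, if the arm or the gripper's body presses on something with over 40 N, if the wrist force passes 120 N, or if a joint passes its speed limit or range.

## Working session

There is one attempt and no reset: what is moved stays moved. The work goes in short steps, Python scripts to look and compute and a tool call to move; the robot and the scene stay as the last step left them, time stands still between calls to the robot, and variables do not carry over. Pictures are saved under pics/ and viewed, about 12 in all and at most 16, crops included, and the job is handed in when it is done.

Besides the shell and the picture viewer there is one more tool, called after "Emit:" as a command line: name --argument value ..., lists and objects as JSON in quotes. send_rows: Moves the arm, as the interface text tells. Its arguments: {"type":"object","properties":{"series":{"type":"array"},"squeeze":{"type":"number"}},"required":["series"]}

```bash
ls; mkdir -p pics
cat > h.py <<'E'
import numpy as np, cv2
from scipy.spatial.transform import Rotation as R
from workcell import manip
def snap(cam,name):
    inf=manip.camera_info(cam); im=manip.capture(cam)
    cv2.imwrite(f'pics/{name}.png',im[:,:,::-1]); np.savez(f'pics/{name}.npz',im=im,**{k:np.array(v) for k,v in inf.items()})
    return im,inf
def ray(inf,u,v):
    K=np.array(inf['mtx']);k=float(inf['k1'])
    d=np.array([(u-K[0,2])/K[0,0],(v-K[1,2])/K[1,1]]);s=d.copy()
    for _ in range(20): s=d/(1+k*(s@s))
    A=np.array(inf['attitude'])
    A=A if A.shape==(3,3) else R.from_euler('xyz',A,degrees=True).as_matrix()
    return np.array(inf['origin']),A@np.array([s[0],s[1],1])
def onz(inf,u,v,z):
    o,d=ray(inf,u,v); return o+d*(z-o[2])/d[2]
def proj(inf,p):
    K=np.array(inf['mtx']);k=float(inf['k1']);A=np.array(inf['attitude'])
    A=A if A.shape==(3,3) else R.from_euler('xyz',A,degrees=True).as_matrix()
    c=A.T@(np.array(p)-np.array(inf['origin']));s=c[:2]/c[2];s=s*(1+k*(s@s))
    return K[:2,:2]@s+K[:2,2]
def load(name): return dict(np.load(f'pics/{name}.npz'))
E
python3 - <<'E'
from h import *
print(manip.get_obs())
for c in ['scene','top','wrist']:
    im,i=snap(c,c+'0'); print(c,i)
E
```

```text
pics
{'time_s': 0.0, 'q': array([ 6.09797607e+01,  5.99486452e+00,  5.52702051e+00,  8.96054361e+01,
       -1.40249304e-03,  7.75241835e+01]), 'dq': array([-0.07242626, -0.04205361,  0.00105906,  0.04733586,  0.09162317,
       -0.01039693]), 'joint_torque': array([ 2.83577137e-04, -5.56928551e+01,  5.03652978e+01,  1.68681750e-02,
       -2.94556421e-04, -1.26081737e-06]), 'eef_pos': array([0.17071661, 0.5748608 , 0.23856032]), 'eef_rot': array([-1.79928147e+02, -1.44611305e-02,  1.63455569e+02]), 'contact_force': array([-0.06347598, -0.09999121, -0.11762629]), 'moment': array([0.02063531, 0.01552592, 0.01987691]), 'grip_width': 0.08532562659995259}
scene {'mtx': array([[442.96176444,   0.        , 256.8612926 ],
       [  0.        , 442.96176444, 181.6491232 ],
       [  0.        ,   0.        ,   1.        ]]), 'k1': -0.07981492931589695, 'origin': array([ 0.10848763, -0.65646464,  0.96308861]), 'attitude': array([-136.72066572,   -0.15098736,  -35.10409911])}
top {'mtx': array([[468.86071363,   0.        , 256.51276719],
       [  0.        , 468.86071363, 189.41007418],
       [  0.        ,   0.        ,   1.        ]]), 'k1': -0.10301856125342736, 'origin': array([0.49757479, 0.01680753, 1.26846524]), 'attitude': array([-176.65290566,   -0.47163298,  -91.67485165])}
wrist {'mtx': array([[287.71925347,   0.        , 256.8830864 ],
       [  0.        , 287.71925347, 195.86196715],
       [  0.        ,   0.        ,   1.        ]]), 'k1': -0.07356879542025922, 'origin': array([0.0920774 , 0.59926824, 0.37379879]), 'attitude': array([1.61222921e+02, 7.24059460e-02, 7.34344007e+01])}
```

View pics/top0.png

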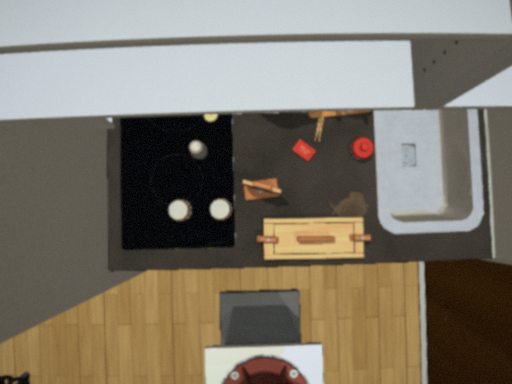

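View pics/scene0.png

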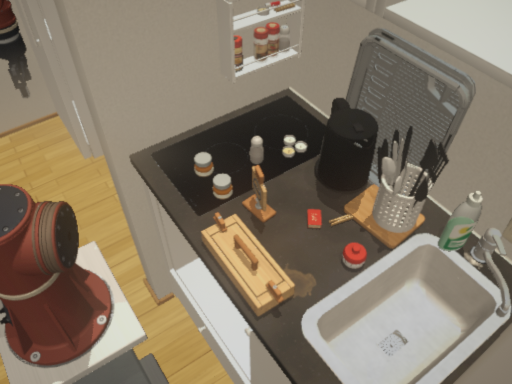

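The top view shows jar lids near (179,210) and (220,209), salt near (198,148), the box at (264–365, 218–260), buttons near (268,239) and (360,238), and the sign at (262,188). The scene view agrees, with only two jars on the hob.

Run:
```python
from h import *
d=load('top0');im=d['im']
hsv=cv2.cvtColor(im,cv2.COLOR_RGB2HSV)
big=cv2.resize(im[130:270,110:390],None,fx=2.8,fy=2.8,interpolation=cv2.INTER_CUBIC)
s=load('scene0')['im'];b2=cv2.resize(s[140:320,180:380],None,fx=3,fy=3,interpolation=cv2.INTER_CUBIC)
cv2.imwrite('pics/c0.png',cv2.vconcat([big,])[:,:,::-1]);cv2.imwrite('pics/c1.png',b2[:,:,::-1])
# box wood (light), jars (light, low sat)
def blobs(m,lab,z,x0,x1,y0,y1,amin):
    mm=np.zeros_like(m);mm[y0:y1,x0:x1]=m[y0:y1,x0:x1]
    cs,_=cv2.findContours(mm.astype(np.uint8),cv2.RETR_EXTERNAL,2)
    for c in cs:
        if cv2.contourArea(c)<amin: continue
        r=cv2.minAreaRect(c);print(lab,[np.round(x,1) for x in r],onz(d,*r[0],z).round(4))
        if lab in('box','handle','sign'):
            print([onz(d,*p,z)[:2].round(4).tolist() for p in cv2.boxPoints(r)])
V=hsv[...,2];S=hsv[...,1];H=hsv[...,0]
blobs((V>120)&(S<80),'jar',.059,122,232,195,225,40)
blobs((V>90)&(S<110),'salt',.095,185,215,135,165,30)
blobs((V>150)&(S>60)&(S<190),'box',.042,255,375,210,262,100)
blobs((V>80)&(S>140)&(H<14),'handle',.082,240,375,170,262,20)
blobs((V>80)&(H<8)&(S>180),'red',.02,285,380,130,165,20)
for p in [(268,239),(360,238),(316,239),(264,218),(365,260)]: print(p,hsv[p[1],p[0]])
```

```text
jar [array([178. , 209.5]), array([19., 18.]), np.float64(90.0)] [0.5219 0.209  0.059 ]
jar [array([219.5, 208.5]), array([19., 19.]), np.float64(90.0)] [0.5215 0.1016 0.059 ]
salt [array([195.5, 146.5]), array([13., 13.]), np.float64(90.0)] [0.6788 0.1559 0.095 ]
box [array([313.5, 238. ]), array([ 40.6, 111.1]), np.float64(88.6)] [ 0.4376 -0.1406  0.042 ]
[[0.4915, 0.0043], [0.4896, -0.2881], [0.383, -0.2867], [0.3858, 0.0049]]
handle [array([315.5, 239. ]), array([ 4., 35.]), np.float64(90.0)] [ 0.4368 -0.1404  0.082 ]
[[0.4432, -0.0962], [0.4404, -0.1851], [0.4303, -0.1848], [0.4332, -0.0959]]
handle [array([355., 237.]), array([4., 8.]), np.float64(90.0)] [ 0.4385 -0.2414  0.082 ]
[[0.4439, -0.2313], [0.4432, -0.2518], [0.4331, -0.2515], [0.4338, -0.2309]]
handle [array([260.5, 238. ]), array([7., 6.]), np.float64(0.0)] [ 0.4436 -0.0014  0.082 ]
[[0.4363, 0.0076], [0.4514, 0.0072], [0.4509, -0.0105], [0.4358, -0.0101]]
handle [array([257.8, 196.1]), array([32. , 13.2]), np.float64(15.4)] [0.5495 0.0022 0.082 ]
[[0.5454, 0.0459], [0.5775, 0.0361], [0.5537, -0.0415], [0.5216, -0.0316]]
handle [array([265.4, 184.3]), array([10.5, 22.7]), np.float64(80.5)] [ 0.5791 -0.0178  0.082 ]
[[0.5884, 0.0125], [0.5963, -0.0446], [0.5697, -0.0482], [0.5619, 0.0089]]
red [array([303.5, 150.1]), array([19.1, 12.7]), np.float64(38.7)] [ 0.6724 -0.125   0.02  ]
red [array([362.5, 148. ]), array([20., 19.]), np.float64(90.0)] [ 0.6741 -0.2853  0.02  ]
(268, 239) [ 20  38 183]
(360, 238) [ 12 103 171]
(316, 239) [ 13 150 173]
(264, 218) [ 19 104 125]
(365, 260) [19 45 62]
```

View pics/c0.png

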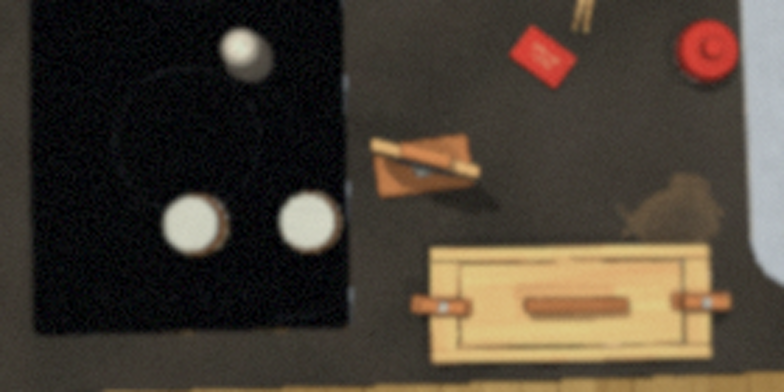

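```bash
cat >> h.py <<'E'
def plan(*targets,p0=None,e0=None):
    """targets: (x,y,z,yaw) tool-down -> turn/shift from current pose"""
    o=manip.get_obs(); p=o['eef_pos'] if p0 is None else np.array(p0)
    R0=R.from_euler('xyz',o['eef_rot'] if e0 is None else e0,degrees=True)
    print('t',round(o['time_s'],2),'at',o['eef_pos'].round(4),o['eef_rot'].round(2),'q6',o['q'].round(1),'F',o['contact_force'].round(1),'w',round(o['grip_width'],4))
    for x,y,z,yaw in targets:
        Rt=R.from_euler('xyz',[180,0,yaw],degrees=True)
        print((x,y,z,yaw),'->',(R0.inv()*Rt).as_rotvec(degrees=True).round(1).tolist(),((R0.inv().apply(np.array([x,y,z])-p))*1000).round(1).tolist())
E
python3 - <<'E'
from h import *
plan((.25,.32,.26,163.5),(.33,.2,.26,130),(.42,-.02,.22,90))
d=load('top0')
for n,u,v,z in [('BL',267,239.3,.07),('BR',360.7,237.9,.07),('H',(576/2.8+110),(306/2.8+130),.082),('tab',(425/2.8+110),(159/2.8+130),.155),('tabL',(404/2.8+110),(153/2.8+130),.155),('tabR',(450/2.8+110),(166/2.8+130),.155)]: print(n,onz(d,u,v,z).round(4))
E
```

```text
t 0.15 at [0.1707 0.5749 0.2387] [-1.7994e+02 -1.0000e-02  1.6345e+02] q6 [61.   6.   5.5 89.6  0.  77.5] F [-0.6  0.5  0.2] w 0.0854
(0.25, 0.32, 0.26, 163.5) -> [-0.1, -0.0, -0.0] [-148.6, -221.8, -21.1]
(0.33, 0.2, 0.26, 130) -> [-0.1, 0.0, 33.5] [-259.4, -314.1, -21.0]
(0.42, -0.02, 0.22, 90) -> [-0.1, 0.0, 73.5] [-408.4, -499.3, 19.1]
BL [ 0.4393 -0.0181  0.07  ]
BR [ 0.4351 -0.2587  0.07  ]
H [ 0.4361 -0.141   0.082 ]
tab [ 0.5683 -0.007   0.155 ]
tabL [0.5739 0.0107 0.155 ]
tabR [ 0.5617 -0.0281  0.155 ]
```

Emit:
send_rows --series '[[[0, 0, 0], [-50, -75, -20], 85], [[0, 0, 0], [-150, -220, -20], 85], [[0, 0, 0], [-150, -220, -20], 85], [[0, 0, 0], [-150, -220, -20], 85], [[0, 0, 0], [-150, -220, -20], 85], [[0, 0, 0], [-150, -220, -20], 85], [[0, 0, 33.5], [-260, -314, -20], 85], [[0, 0, 33.5], [-260, -314, -20], 85], [[0, 0, 33.5], [-260, -314, -20], 85], [[0, 0, 33.5], [-260, -314, -20], 85], [[0, 0, 73.5], [-408, -500, 19], 50], [[0, 0, 73.5], [-408, -500, 19], 50], [[0, 0, 73.5], [-408, -500, 19], 50], [[0, 0, 73.5], [-408, -500, 19], 50], [[0, 0, 73.5], [-408, -500, 19], 50], [[0, 0, 73.5], [-408, -500, 19], 50], [[0, 0, 73.5], [-408, -500, 19], 50], [[0, 0, 73.5], [-408, -500, 19], 50]]'

```text
time_s: 1.95
eef_pos: [0.4194, -0.0196, 0.2205]
eef_rot: [180.0, -0.0, 90.0]
contact_force: [0.2, -0.1, -0.4]
grip_width: 0.0504
```

Run:
```python
from h import *
plan((.439,-.018,.11,89))
im,i=snap('wrist','w1')
for p in [(.4393,-.018,.0705),(.4351,-.2587,.0705),(.436,-.141,.082),(.5683,-.007,.155)]: print(proj(i,p).round(1))
```

```text
t 1.95 at [ 0.4194 -0.0196  0.2205] [ 1.800e+02 -2.000e-02  9.003e+01] q6 [-20.7 -26.5 -25.3  91.1   0.   69.3] F [ 0.2 -0.1 -0.4] w 0.0504
(0.439, -0.018, 0.11, 89) -> [0.0, -0.0, 1.0] [1.6, 19.6, 110.5]
[275.5 182. ]
[268.1 356.3]
[270.8 288.8]
[450.  199.3]
```

View pics/w1.png

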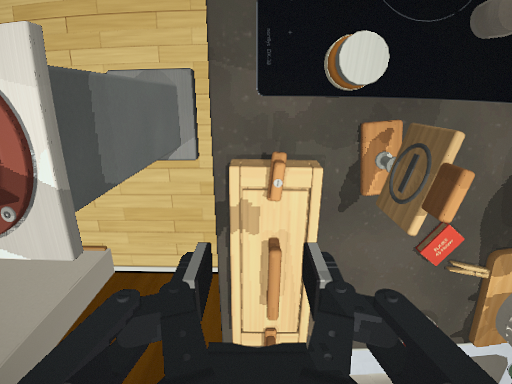

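The wrist view shows the left button's screw at (277,183), within 2 px of the prediction. The handle spans about (274, 238–320). I'm going in on the left button.

Emit:
send_rows --series '[[[0, 0, 0], [1, 20.5, 50], 50], [[0, 0, 0], [1, 20.5, 90], 50], [[0, 0, 0], [1, 20.5, 125], 50], [[0, 0, 0], [1, 20.5, 145], 50], [[0, 0, 0], [1, 20.5, 158], 50], [[0, 0, 0], [1, 20.5, 158], 50], [[0, 0, 0], [1, 20.5, 158], 20], [[0, 0, 0], [1, 20.5, 158], 8], [[0, 0, 0], [1, 20.5, 158], 8], [[0, 0, 0], [1, 20.5, 158], 8], [[0, 0, 0], [1, 20.5, 158], 8], [[0, 0, 0], [1, 20.5, 158], 8]]' --squeeze 25

```text
time_s: 3.2
eef_pos: [0.4406, -0.0197, 0.0638]
eef_rot: [179.9, 0.0, 89.9]
contact_force: [-3.2, -0.4, 6.8]
grip_width: 0.0111
```

Emit:
send_rows --series '[[[0, 0, -7], [0, 0, -1], 8], [[0, 0, -15], [0, 0, -1], 8], [[0, 0, -22], [0, 0, -1], 8], [[0, 0, -30], [0, 0, -1], 8], [[0, 0, -37], [0, 0, -1], 8], [[0, 0, -45], [0, 0, -1], 8], [[0, 0, -52], [0, 0, -1], 8], [[0, 0, -60], [0, 0, -1], 8], [[0, 0, -67], [0, 0, -1], 8], [[0, 0, -75], [0, 0, -1], 8], [[0, 0, -82], [0, 0, -1], 8], [[0, 0, -90], [0, 0, -1], 8], [[0, 0, -90], [0, 0, -1], 8], [[0, 0, -90], [0, 0, -1], 8]]'

```text
time_s: 4.6
eef_pos: [0.4412, -0.019, 0.0639]
eef_rot: [179.9, 0.2, 180.0]
contact_force: [5.5, 2.5, -4.9]
grip_width: 0.0112
```

Emit:
send_rows --series '[[[0, 0, 0], [0, 0, 0], 30], [[0, 0, 0], [0, 0, 0], 30], [[0, 0, 0], [0, 0, 0], 30], [[0, 0, 0], [0, 0, 0], 30], [[0, 0, 0], [0, 0, -20], 30], [[0, 0, 0], [0, 0, -60], 30], [[0, 0, 0], [0, 0, -110], 50], [[0, 0, 0], [0, 0, -120], 50], [[0, 0, 0], [0, 0, -120], 50]]'

```text
time_s: 5.5
eef_pos: [0.4413, -0.0198, 0.1854]
eef_rot: [-179.9, 0.2, 180.0]
contact_force: [0.2, 0.6, -0.7]
grip_width: 0.0497
```

Run:
```python
from h import *
plan((.436,-.2585,.18,90),(.436,-.2585,.0635,90))
```

```text
t 5.5 at [ 0.4413 -0.0198  0.1854] [-179.92    0.21  179.95] q6 [-19.6 -23.  -26.4  86.4   0.  -19.6] F [ 0.2  0.6 -0.7] w 0.0497
(0.436, -0.2585, 0.18, 90) -> [0.1, 0.2, 90.0] [5.2, -238.7, 5.7]
(0.436, -0.2585, 0.0635, 90) -> [0.1, 0.2, 90.0] [5.6, -238.5, 122.2]
```

Emit:
send_rows --series '[[[0, 0, 20], [5, -50, 0], 50], [[0, 0, 40], [5, -120, 0], 50], [[0, 0, 60], [5, -180, 0], 50], [[0, 0, 75], [5, -240, 0], 50], [[0, 0, 90], [5, -240, 5], 50], [[0, 0, 90], [5, -240, 5], 50], [[0, 0, 90], [5, -240, 5], 50], [[0, 0, 90], [5, -240, 5], 50], [[0, 0, 90], [5, -240, 5], 50], [[0, 0, 90], [5, -240, 5], 50], [[0, 0, 90], [5, -240, 5], 50], [[0, 0, 90], [5, -240, 5], 50]]'

```text
time_s: 6.7
eef_pos: [0.4342, -0.2587, 0.1762]
eef_rot: [-179.9, -0.1, 89.9]
contact_force: [-0.0, 0.8, 0.7]
grip_width: 0.0501
```

Run:
```python
from h import *
plan((.437,-.26,.0635,90))
im,i=snap('wrist','w2')
for p in [(.4412,-.0195,.0705),(.437,-.26,.0705),(.436,-.141,.082)]: print(proj(i,p).round(1))
```

```text
t 6.7 at [ 0.4342 -0.2587  0.1762] [-1.7989e+02 -1.2000e-01  8.9900e+01] q6 [-45.6 -10.7 -17.2  83.6   0.   44.5] F [-0.   0.8  0.7] w 0.0501
(0.437, -0.26, 0.0635, 90) -> [-0.1, -0.1, -0.1] [-1.5, 3.0, 112.7]
[ 265.2 -124.4]
[259.3 199.2]
[258.1  50.9]
```

View pics/w2.png

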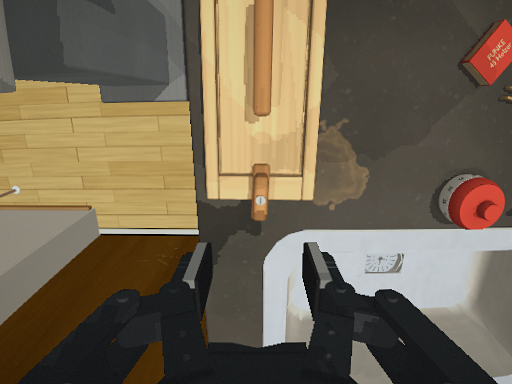

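The right screw is at (260.5,200.5), predicted (259.3,199.2). Going down on it.

Emit:
send_rows --series '[[[0, 0, 0], [-2, 3.5, 40], 50], [[0, 0, 0], [-2, 3.5, 80], 50], [[0, 0, 0], [-2, 3.5, 100], 50], [[0, 0, 0], [-2, 3.5, 112.5], 50], [[0, 0, 0], [-2, 3.5, 112.5], 50], [[0, 0, 0], [-2, 3.5, 112.5], 20], [[0, 0, 0], [-2, 3.5, 112.5], 8], [[0, 0, 0], [-2, 3.5, 112.5], 8], [[0, 0, 0], [-2, 3.5, 112.5], 8], [[0, 0, 0], [-2, 3.5, 112.5], 8], [[0, 0, 0], [-2, 3.5, 112.5], 8]]'

```text
time_s: 7.85
eef_pos: [0.4373, -0.2623, 0.0675]
eef_rot: [-179.9, 0.1, 89.9]
contact_force: [-12.6, -1.3, 9.8]
grip_width: 0.0111
```

Emit:
send_rows --series '[[[0, 0, -7], [0, 0, 0], 8], [[0, 0, -15], [0, 0, 0], 8], [[0, 0, -22], [0, 0, 0], 8], [[0, 0, -30], [0, 0, 0], 8], [[0, 0, -37], [0, 0, 0], 8], [[0, 0, -45], [0, 0, 0], 8], [[0, 0, -52], [0, 0, 0], 8], [[0, 0, -60], [0, 0, 0], 8], [[0, 0, -67], [0, 0, 0], 8], [[0, 0, -75], [0, 0, 0], 8], [[0, 0, -82], [0, 0, 0], 8], [[0, 0, -90], [0, 0, 0], 8], [[0, 0, -90], [0, 0, 0], 8], [[0, 0, -90], [0, 0, 0], 8]]'

```text
time_s: 9.25
eef_pos: [0.4384, -0.261, 0.0674]
eef_rot: [180.0, 0.0, -180.0]
contact_force: [-5.6, 6.4, 10.5]
grip_width: 0.0111
```

Emit:
send_rows --series '[[[0, 0, 0], [0, 0, 0], 30], [[0, 0, 0], [0, 0, 0], 30], [[0, 0, 0], [0, 0, 0], 30], [[0, 0, 0], [0, 0, 0], 30], [[0, 0, 0], [0, 0, -20], 30], [[0, 0, 0], [0, 0, -60], 30], [[0, 0, 0], [0, 0, -110], 50], [[0, 0, 0], [0, 0, -120], 50], [[0, 0, 0], [0, 0, -120], 50]]'

```text
time_s: 10.15
eef_pos: [0.4394, -0.2624, 0.1882]
eef_rot: [-179.8, 0.2, 180.0]
contact_force: [0.3, 0.4, -0.7]
grip_width: 0.0497
```

Run:
```python
from h import *
plan((.4395,-.14,.18,90),(.4395,-.14,.08,90))
```

```text
t 10.15 at [ 0.4394 -0.2624  0.1882] [-179.82    0.18  179.95] q6 [-45.5 -10.1 -15.4  84.4   0.  -45.5] F [ 0.3  0.4 -0.7] w 0.0497
(0.4395, -0.14, 0.18, 90) -> [0.0, 0.3, 90.0] [0.1, 122.4, 7.8]
(0.4395, -0.14, 0.08, 90) -> [0.0, 0.3, 90.0] [0.4, 122.7, 107.8]
```

Emit:
send_rows --series '[[[0, 0, 20], [0, 50, 8], 50], [[0, 0, 40], [0, 100, 8], 50], [[0, 0, 60], [0, 122, 8], 50], [[0, 0, 75], [0, 122, 8], 50], [[0, 0, 90.5], [0, 122, 8], 50], [[0, 0, 90.5], [0, 122, 8], 50], [[0, 0, 90.5], [0, 122, 8], 50], [[0, 0, 90.5], [0, 122, 8], 50], [[0, 0, 90.5], [0, 122, 8], 50], [[0, 0, 90.5], [0, 122, 8], 50], [[0, 0, 90.5], [0, 122, 50], 50], [[0, 0, 90.5], [0, 122, 90], 50], [[0, 0, 90.5], [0, 122, 110], 50], [[0, 0, 90.5], [0, 122, 123], 50], [[0, 0, 90.5], [0, 122, 123], 50], [[0, 0, 90.5], [0, 122, 123], 8], [[0, 0, 90.5], [0, 122, 123], 8], [[0, 0, 90.5], [0, 122, 123], 8], [[0, 0, 90.5], [0, 122, 123], 8], [[0, 0, 90.5], [0, 122, 123], 8]]' --squeeze 60

```text
time_s: 12.15
eef_pos: [0.4393, -0.1399, 0.0642]
eef_rot: [179.9, 0.1, 89.5]
contact_force: [-0.3, 0.8, 7.0]
grip_width: 0.0132
```

Gripped. Lifting slowly, then I'll read the force.

Emit:
send_rows --series '[[[0, 0, 0], [0, 0, -2], 8], [[0, 0, 0], [0, 0, -5], 8], [[0, 0, 0], [0, 0, -10], 8], [[0, 0, 0], [0, 0, -15], 8], [[0, 0, 0], [0, 0, -22], 8], [[0, 0, 0], [0, 0, -35], 8], [[0, 0, 0], [0, 0, -60], 8], [[0, 0, 0], [0, 0, -60], 8], [[0, 0, 0], [0, 0, -60], 8]]'

```text
time_s: 13.05
eef_pos: [0.439, -0.1396, 0.1235]
eef_rot: [179.9, 0.0, 89.5]
contact_force: [-0.3, -0.4, -3.3]
grip_width: 0.0132
```

Run:
```python
from h import *
plan((.57,-.18,.124,90),(.57,-.18,.036,90))
im,i=snap('scene','s1'); b2=cv2.resize(im[120:340,160:440],None,fx=2.8,fy=2.8,interpolation=cv2.INTER_CUBIC);cv2.imwrite('pics/s1c.png',b2[:,:,::-1])
```

```text
t 13.05 at [ 0.439  -0.1396  0.1235] [1.7992e+02 5.0000e-02 8.9450e+01] q6 [-34.  -18.7 -29.4  79.1   0.   56.6] F [-0.3 -0.4 -3.3] w 0.0132
(0.57, -0.18, 0.124, 90) -> [0.1, 0.0, -0.5] [-39.1, 131.4, -0.3]
(0.57, -0.18, 0.036, 90) -> [0.1, 0.0, -0.5] [-39.0, 131.3, 87.7]
```

View pics/s1c.png

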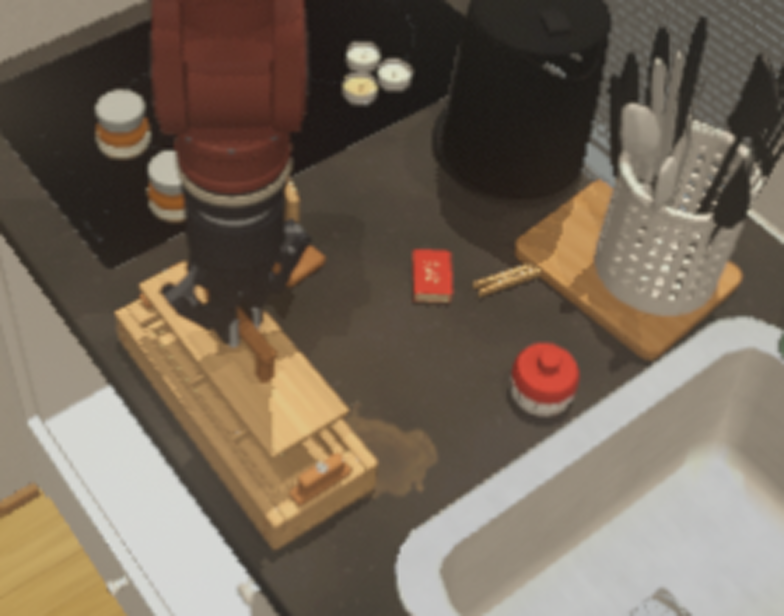

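Emit:
send_rows --series '[[[0, 0, 0], [-20, 0, 0], 8], [[0, 0, 0], [-40, 5, 0], 8], [[0, 0, 0], [-40, 40, 0], 8], [[0, 0, 0], [-40, 75, 0], 8], [[0, 0, 0], [-40, 105, 0], 8], [[0, 0, 0], [-40, 130, 0], 8], [[0, 0, 0], [-40, 130, 0], 8], [[0, 0, 0], [-40, 130, 25], 8], [[0, 0, 0], [-40, 130, 50], 8], [[0, 0, 0], [-40, 130, 70], 8], [[0, 0, 0], [-40, 130, 80], 8], [[0, 0, 0], [-40, 130, 86], 8], [[0, 0, 0], [-40, 130, 90], 8], [[0, 0, 0], [-40, 130, 92], 8], [[0, 0, 0], [-40, 130, 92], 8]]'

```text
time_s: 14.6
eef_pos: [0.5685, -0.1808, 0.0323]
eef_rot: [179.9, 0.0, 89.5]
contact_force: [-4.0, 1.5, 5.4]
grip_width: 0.0135
```

Emit:
send_rows --series '[[[0, 0, 0], [0, 0, 0], 35], [[0, 0, 0], [0, 0, 0], 35], [[0, 0, 0], [0, 0, 0], 35], [[0, 0, 0], [0, 0, 0], 35], [[0, 0, 0], [0, 0, -20], 35], [[0, 0, 0], [0, 0, -60], 35], [[0, 0, 0], [0, 0, -110], 85], [[0, 0, 0], [0, -50, -160], 85], [[0, 0, 0], [30, -100, -210], 85], [[0, 0, 0], [80, -130, -215], 85], [[0, 0, 0], [130, -130, -215], 85], [[0, 0, 0], [180, -130, -215], 85], [[0, 0, 0], [230, -130, -215], 85], [[0, 0, 0], [230, -130, -215], 85], [[0, 0, 0], [230, -130, -215], 85], [[0, 0, 0], [230, -130, -215], 85], [[0, 0, 0], [230, -130, -215], 85]]'

```text
time_s: 16.3
eef_pos: [0.4405, 0.0499, 0.2457]
eef_rot: [-180.0, 0.0, 89.4]
contact_force: [0.1, -0.4, -0.3]
grip_width: 0.0851
```

Run:
```python
from h import *
plan()
im,i=snap('wrist','w3');im2,i2=snap('top','top1')
hsv=cv2.cvtColor(im,cv2.COLOR_RGB2HSV)
for n,a,f in [('top',im2,i2),('wrist',im,i)]:
    h=cv2.cvtColor(a,cv2.COLOR_RGB2HSV); m=((h[...,2]>120)&(h[...,1]<70)).astype(np.uint8)
    cs,_=cv2.findContours(cv2.morphologyEx(m,cv2.MORPH_OPEN,np.ones((5,5))),cv2.RETR_EXTERNAL,2)
    for c in cs:
        if 100<cv2.contourArea(c)<20000:
            (x,y),r=cv2.minEnclosingCircle(c); M=cv2.moments(c);u,v=M['m10']/M['m00'],M['m01']/M['m00']
            P=onz(f,u,v,.059); 
            if P[1]>0.02 : print(n,round(u),round(v),round(r,1),round(cv2.contourArea(c)/(3.14*r*r),2),P.round(4))
cv2.imwrite('pics/m1.png',cv2.hconcat([cv2.resize(im,(400,300)),cv2.resize(im2[100:280,110:390],(400,300))])[:,:,::-1])
```

```text
t 16.3 at [0.4405 0.0499 0.2457] [-1.800e+02  1.000e-02  8.942e+01] q6 [-10.5 -21.6 -19.   92.5  -0.   80.1] F [ 0.1 -0.4 -0.3] w 0.0851
top 178 210 9.8 0.88 [0.5219 0.2091 0.059 ]
top 220 209 9.9 0.89 [0.5212 0.1011 0.059 ]
top 195 147 6.3 0.84 [0.6842 0.1604 0.059 ]
top 240 19 256.1 0.09 [1.0274 0.0349 0.059 ]
wrist 184 154 25.2 0.3 [0.3584 0.0755 0.059 ]
wrist 330 126 23.8 0.86 [0.5226 0.1039 0.059 ]
wrist 120 98 13.9 0.45 [0.2932 0.1379 0.059 ]
wrist 172 96 8.9 0.5 [0.3509 0.1381 0.059 ]
wrist 492 76 17.5 0.82 [0.7019 0.1615 0.059 ]
wrist 337 21 25.7 0.85 [0.5234 0.2096 0.059 ]
```

View pics/m1.png

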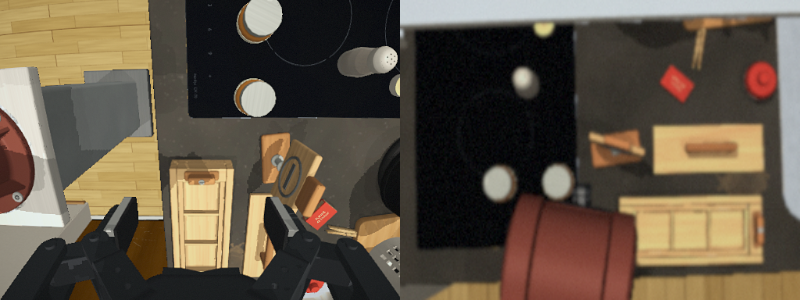

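Both buttons lie along the rims and the cover is flat behind the box. The lids in the wrist view give jars at (0.523, 0.104) and (0.523, 0.2095). Taking the near jar first, jaws along x.

Emit:
send_rows --series '[[[0, 0, 0], [25, 40, 0], 85], [[0, 0, 0], [54.5, 82, 20], 85], [[0, 0, 0], [54.5, 82, 60], 85], [[0, 0, 0], [54.5, 82, 105], 85], [[0, 0, 0], [54.5, 82, 145], 85], [[0, 0, 0], [54.5, 82, 175], 85], [[0, 0, 0], [54.5, 82, 195], 85], [[0, 0, 0], [54.5, 82, 206.5], 85], [[0, 0, 0], [54.5, 82, 206.5], 85], [[0, 0, 0], [54.5, 82, 206.5], 60], [[0, 0, 0], [54.5, 82, 206.5], 45], [[0, 0, 0], [54.5, 82, 206.5], 45], [[0, 0, 0], [54.5, 82, 206.5], 45], [[0, 0, 0], [54.5, 82, 206.5], 45], [[0, 0, 0], [54.5, 82, 206.5], 45]]' --squeeze 40

```text
time_s: 17.9
eef_pos: [0.5237, 0.1043, 0.041]
eef_rot: [179.9, 0.0, 89.5]
contact_force: [-2.5, -1.9, 5.6]
grip_width: 0.0486
```

Emit:
send_rows --series '[[[0, 0, 0], [0, 0, -10], 45], [[0, 0, 0], [0, 0, -40], 45], [[0, 0, 0], [0, 0, -80], 45], [[0, 0, 0], [0, 0, -80], 45], [[0, 0, 0], [0, 0, -80], 45]]'

```text
time_s: 18.4
eef_pos: [0.5238, 0.1044, 0.1208]
eef_rot: [179.8, -0.0, 89.5]
contact_force: [-0.7, 0.4, -3.0]
grip_width: 0.0485
```

Run:
```python
from h import *
plan((.4388,-.209,.13,89.4),(.4388,-.209,.053,89.4),(.4404,-.071,.13,89.4),(.4404,-.071,.053,89.4))
im,i=snap('wrist','w4')
```

```text
t 18.4 at [0.5238 0.1044 0.1208] [179.84  -0.    89.46] q6 [ -2.8  -5.1 -17.9  77.1   0.   87.8] F [-0.7  0.4 -3. ] w 0.0485
(0.4388, -0.209, 0.13, 89.4) -> [0.2, -0.0, 0.1] [-314.2, -82.0, -9.4]
(0.4388, -0.209, 0.053, 89.4) -> [0.2, -0.0, 0.1] [-314.2, -82.2, 67.6]
(0.4404, -0.071, 0.13, 89.4) -> [0.2, -0.0, 0.1] [-176.2, -81.7, -9.4]
(0.4404, -0.071, 0.053, 89.4) -> [0.2, -0.0, 0.1] [-176.2, -81.9, 67.6]
```

View pics/w4.png

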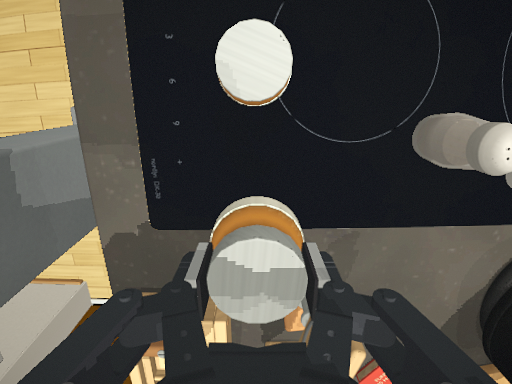

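Run:
```python
from h import *
d=load('w4'); 
for u,v in [(258.5,272),(258,274)]: print(onz(d,u,v,.1208+.018))
print(onz(d,255,57,.059))
```

```text
[0.52538643 0.10986478 0.1388    ]
[0.52513919 0.10874711 0.1388    ]
[0.52462326 0.21349477 0.059     ]
```

Run:
```python
from h import *
d=load('w4'); print(d['origin'],d['attitude'])
a=np.linspace(0,2*np.pi,60)
def ext(cx,cy,zt,r=.025,h=.016):
    P=np.array([proj(d,(cx+r*np.cos(t),cy+r*np.sin(t),z)) for t in a for z in (zt,zt-h)])
    T=np.array([proj(d,(cx+r*np.cos(t),cy+r*np.sin(t),zt)) for t in a])
    print(P.min(0).round(),P.max(0).round(),'top',T.min(0).round(),T.max(0).round())
ext(.5238,.1044,.1388);ext(.5238,.1094,.1388);ext(.5238,.2095,.059)
im=d['im'];h=cv2.cvtColor(im,cv2.COLOR_RGB2HSV)
print([(v,im[v,258].tolist()) for v in range(196,330,6)])
```

```text
[0.52511669 0.18806894 0.25600004] [ 1.61184963e+02 -1.29673124e-01 -5.60267948e-01]
[204. 221.] [307. 322.] top [204. 235.] [307. 322.]
[203. 212.] [308. 315.] top [203. 225.] [308. 315.]
[214.  21.] [293. 104.] top [214.  21.] [293. 104.]
[(196, [158, 154, 134]), (202, [195, 190, 169]), (208, [170, 116, 54]), (214, [194, 130, 54]), (220, [183, 122, 53]), (226, [136, 140, 133]), (232, [139, 142, 133]), (238, [198, 200, 189]), (244, [220, 222, 210]), (250, [219, 221, 209]), (256, [219, 221, 209]), (262, [217, 219, 206]), (268, [215, 217, 206]), (274, [155, 156, 146]), (280, [155, 157, 147]), (286, [155, 157, 147]), (292, [154, 156, 146]), (298, [178, 178, 168]), (304, [185, 186, 175]), (310, [189, 191, 180]), (316, [190, 191, 179]), (322, [184, 185, 175]), (328, [100, 96, 85])]
```

The held lid spans v 224–324 against 221–322 predicted, so the jar is centred in the jaws. Carrying it to bay 2 by way of x = 0.44.

Emit:
send_rows --series '[[[0, 0, 0], [0, -20, -25], 45], [[0, 0, 0], [0, -50, -30], 45], [[0, 0, 0], [-15, -82, -30], 45], [[0, 0, 0], [-60, -82, -30], 45], [[0, 0, 0], [-105, -82, -30], 45], [[0, 0, 0], [-150, -82, -30], 45], [[0, 0, 0], [-195, -82, -30], 45], [[0, 0, 0], [-240, -82, -30], 45], [[0, 0, 0], [-285, -82, -30], 45], [[0, 0, 0], [-314, -82, -30], 45], [[0, 0, 0], [-314, -82, -30], 45], [[0, 0, 0], [-314, -82, 0], 45], [[0, 0, 0], [-314, -82, 25], 45], [[0, 0, 0], [-314, -82, 25], 45]]'

```text
time_s: 19.85
eef_pos: [0.4353, -0.2062, 0.0897]
eef_rot: [-179.7, -0.3, 89.5]
contact_force: [-0.6, 0.7, -3.0]
grip_width: 0.0482
```

Run:
```python
from h import *
plan((.4388,-.209,.055,89.4))
im,i=snap('wrist','w5')
```

```text
t 19.85 at [ 0.4353 -0.2062  0.0897] [-179.66   -0.31   89.47] q6 [-41.  -13.  -28.2  75.2   0.   49.6] F [-0.6  0.7 -3. ] w 0.0482
(0.4388, -0.209, 0.055, 89.4) -> [-0.3, -0.3, 0.1] [-3.0, 3.7, 34.7]
```

View pics/w5.png

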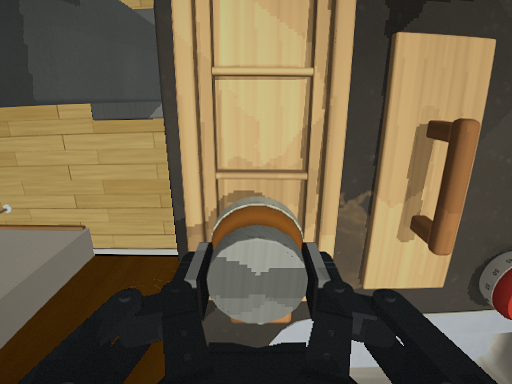

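Run:
```python
from h import *
d=load('w5')
for p in [(.4396,-.1055,.030),(.439,-.1745,.030),(.4396-.032,-.14,.030),(.4396+.032,-.14,.030),(.4396+.053,-.14,.042),(.4396-.053,-.14,.042)]: print(p,proj(d,p).round(1))
for uv in [(262,71),(262,175)]: print(onz(d,*uv,.03))
plan((.4388,-.209,.055,89.4))
```

```text
(0.4396, -0.1055, 0.03) [261.4  71.4]
(0.439, -0.1745, 0.03) [261.  176.8]
(0.40759999999999996, -0.14, 0.03) [213.7 127.1]
(0.4716, -0.14, 0.03) [309.7 126.3]
(0.4926, -0.14, 0.042) [346.2 127.9]
(0.3866, -0.14, 0.042) [177.7 129.4]
[ 0.44000105 -0.10527755  0.03      ]
[ 0.43968965 -0.17323898  0.03      ]
t 19.9 at [ 0.4363 -0.207   0.0921] [-179.78   -0.2    89.48] q6 [-41.  -13.  -28.1  75.3   0.   49.6] F [-0.4 -0.8 -1.2] w 0.0485
(0.4388, -0.209, 0.055, 89.4) -> [-0.2, -0.2, 0.1] [-2.1, 2.6, 37.1]
```

Emit:
send_rows --series '[[[0, 0, 0], [0, 0, 0], 45], [[0, 0, 0], [0, 0, 0], 45], [[0, 0, 0], [0, 0, 0], 45], [[0, 0, 0], [0, 0, 0], 45]]'

```text
time_s: 20.3
eef_pos: [0.4382, -0.2091, 0.0951]
eef_rot: [179.9, 0.0, 89.5]
contact_force: [-0.1, -0.3, -2.3]
grip_width: 0.0489
```

Emit:
send_rows --series '[[[0, 0, 0], [0, 0.5, 10], 45], [[0, 0, 0], [0, 0.5, 20], 45], [[0, 0, 0], [0, 0.5, 28], 45], [[0, 0, 0], [0, 0.5, 34], 45], [[0, 0, 0], [0, 0.5, 38], 45], [[0, 0, 0], [0, 0.5, 41], 45], [[0, 0, 0], [0, 0.5, 41], 45], [[0, 0, 0], [0, 0.5, 41], 45]]'

```text
time_s: 21.1
eef_pos: [0.4382, -0.2088, 0.0541]
eef_rot: [-180.0, 0.0, 89.5]
contact_force: [-4.5, 3.6, 7.0]
grip_width: 0.0483
```

Seated: z is 0.054 as expected, with contact. Releasing and going to look at the other jar.

Emit:
send_rows --series '[[[0, 0, 0], [0, 0, 0], 66], [[0, 0, 0], [0, 0, 0], 66], [[0, 0, 0], [0, 0, 0], 66], [[0, 0, 0], [0, 0, -20], 66], [[0, 0, 0], [0, 0, -60], 85], [[0, 0, 0], [0, 0, -105], 85], [[0, 0, 0], [40, 0, -140], 85], [[0, 0, 0], [90, 0, -140], 85], [[0, 0, 0], [140, 0, -140], 85], [[0, 0, 0], [190, 0, -140], 85], [[0, 0, 0], [240, 0, -140], 85], [[0, 0, 0], [290, 0, -140], 85], [[0, 0, 0], [330, 40, -140], 85], [[0, 0, 0], [355, 82, -140], 85], [[0, 0, 0], [355, 82, -140], 85], [[0, 0, 0], [355, 82, -140], 85], [[0, 0, 0], [355, 82, -140], 85], [[0, 0, 0], [355, 82, -140], 85], [[0, 0, 0], [355, 82, -140], 85]]'

```text
time_s: 23.0
eef_pos: [0.5235, 0.1446, 0.1943]
eef_rot: [179.9, -0.0, 89.4]
contact_force: [0.3, 1.2, -0.8]
grip_width: 0.0849
```

Run:
```python
from h import *
im,i=snap('wrist','w6')
h=cv2.cvtColor(im,cv2.COLOR_RGB2HSV); m=((h[...,2]>120)&(h[...,1]<70)).astype(np.uint8)
cs,_=cv2.findContours(cv2.morphologyEx(m,cv2.MORPH_OPEN,np.ones((5,5))),cv2.RETR_EXTERNAL,2)
for c in cs:
    if 700<cv2.contourArea(c)<20000:
        x,y,w,hh=cv2.boundingRect(c);print((x,y,w,hh),onz(i,x+w/2,y+hh/2,.059).round(4))
plan((.523,.210,.039,89.5))
cv2.imwrite('pics/w6s.png',cv2.resize(im,(400,300))[:,:,::-1])
```

```text
(0, 230, 110, 151) [ 0.278  -0.0015  0.059 ]
(452, 174, 60, 37) [0.7589 0.1372 0.059 ]
(386, 148, 63, 49) [0.6837 0.1588 0.059 ]
(0, 116, 120, 54) [0.3339 0.1925 0.059 ]
(228, 90, 56, 56) [0.5244 0.2113 0.059 ]
t 23.05 at [0.5235 0.1447 0.1942] [179.91  -0.    89.39] q6 [ 1.6 -4.3 -9.5 84.7  0.  92.3] F [-0.7  0.3  0.3] w 0.0853
(0.523, 0.21, 0.039, 89.5) -> [0.1, -0.0, -0.1] [65.3, -1.5, 155.2]
```

View pics/w6s.png

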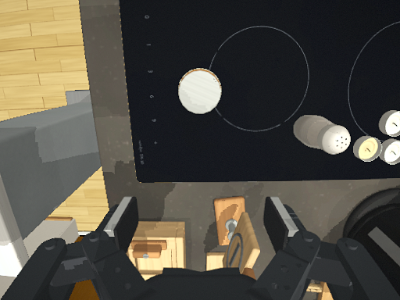

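The remaining jar is at (0.524, 0.211), and no other jar is on the hob.

Emit:
send_rows --series '[[[0, 0, 0], [40, 0, 10], 85], [[0, 0, 0], [66.5, 0, 50], 85], [[0, 0, 0], [66.5, 0, 90], 85], [[0, 0, 0], [66.5, 0, 125], 85], [[0, 0, 0], [66.5, 0, 145], 85], [[0, 0, 0], [66.5, 0, 155], 85], [[0, 0, 0], [66.5, 0, 155], 85], [[0, 0, 0], [66.5, 0, 155], 85], [[0, 0, 0], [66.5, 0, 155], 60], [[0, 0, 0], [66.5, 0, 155], 45], [[0, 0, 0], [66.5, 0, 155], 45], [[0, 0, 0], [66.5, 0, 155], 45], [[0, 0, 0], [66.5, 0, 155], 45], [[0, 0, 0], [66.5, 0, 135], 45], [[0, 0, 0], [66.5, 0, 100], 45], [[0, 0, 0], [66.5, 0, 60], 45], [[0, 0, 0], [66.5, 0, 45], 45], [[0, 0, 0], [66.5, 0, 45], 45], [[0, 0, 0], [66.5, 0, 45], 45], [[0, 0, 0], [66.5, 0, 45], 45]]'

```text
time_s: 25.05
eef_pos: [0.5232, 0.2117, 0.1459]
eef_rot: [-179.8, 0.0, 89.5]
contact_force: [0.3, 0.8, -3.0]
grip_width: 0.0487
```

Run:
```python
from h import *
plan((.4404,-.071,.15,89.4),(.4404,-.071,.1,89.4))
im,d=snap('wrist','w7'); z=manip.get_obs()['eef_pos']
a=np.linspace(0,2*np.pi,60)
P=np.array([proj(d,(z[0]+.025*np.cos(t),z[1]+.025*np.sin(t),z[2]+.018-k)) for t in a for k in (0,.016)])
print(P.min(0).round(),P.max(0).round())
c=im[:,258].astype(int);s=c.max(1)-c.min(1)
print([(v,s[v],c[v].max()) for v in range(205,335,3)])
```

```text
t 25.05 at [0.5232 0.2117 0.1459] [-1.7981e+02  3.0000e-02  8.9450e+01] q6 [  8.8   0.2 -10.1  79.9   0.   99.3] F [ 0.3  0.8 -3. ] w 0.0487
(0.4404, -0.071, 0.15, 89.4) -> [-0.2, 0.0, 0.1] [-283.5, -80.1, -3.7]
(0.4404, -0.071, 0.1, 89.4) -> [-0.2, 0.0, 0.1] [-283.4, -79.9, 46.3]
[203. 221.] [307. 322.]
[(205, np.int64(38), np.int64(214)), (208, np.int64(117), np.int64(179)), (211, np.int64(131), np.int64(186)), (214, np.int64(142), np.int64(198)), (217, np.int64(145), np.int64(201)), (220, np.int64(134), np.int64(191)), (223, np.int64(123), np.int64(174)), (226, np.int64(11), np.int64(144)), (229, np.int64(9), np.int64(143)), (232, np.int64(9), np.int64(149)), (235, np.int64(10), np.int64(153)), (238, np.int64(9), np.int64(165)), (241, np.int64(11), np.int64(233)), (244, np.int64(11), np.int64(228)), (247, np.int64(11), np.int64(226)), (250, np.int64(11), np.int64(226)), (253, np.int64(12), np.int64(221)), (256, np.int64(12), np.int64(225)), (259, np.int64(12), np.int64(226)), (262, np.int64(11), np.int64(223)), (265, np.int64(11), np.int64(227)), (268, np.int64(11), np.int64(226)), (271, np.int64(12), np.int64(223)), (274, np.int64(12), np.int64(222)), (277, np.int64(9), np.int64(159)), (280, np.int64(10), np.int64(165)), (283, np.int64(10), np.int64(167)), (286, np.int64(10), np.int64(162)), (289, np.int64(10), np.int64(160)), (292, np.int64(11), np.int64(165)), (295, np.int64(10), np.int64(162)), (298, np.int64(11), np.int64(187)), (301, np.int64(10), np.int64(184)), (304, np.int64(9), np.int64(183)), (307, np.int64(10), np.int64(192)), (310, np.int64(11), np.int64(197)), (313, np.int64(12), np.int64(196)), (316, np.int64(11), np.int64(200)), (319, np.int64(12), np.int64(196)), (322, np.int64(11), np.int64(195)), (325, np.int64(14), np.int64(124)), (328, np.int64(16), np.int64(109)), (331, np.int64(15), np.int64(107)), (334, np.int64(15), np.int64(109))]
```

Emit:
send_rows --series '[[[0, 0, 0], [-10, -40, -8], 45], [[0, 0, 0], [-30, -80, -8], 45], [[0, 0, 0], [-70, -80, -8], 45], [[0, 0, 0], [-110, -80, -8], 45], [[0, 0, 0], [-150, -80, -8], 45], [[0, 0, 0], [-190, -80, -8], 45], [[0, 0, 0], [-230, -80, -8], 45], [[0, 0, 0], [-260, -80, -8], 45], [[0, 0, 0], [-282.5, -80, -8], 45], [[0, 0, 0], [-282.5, -80, 0], 45], [[0, 0, 0], [-282.5, -80, 30], 45], [[0, 0, 0], [-282.5, -80, 50], 45], [[0, 0, 0], [-282.5, -80, 50], 45], [[0, 0, 0], [-282.5, -80, 50], 45], [[0, 0, 0], [-282.5, -80, 50], 45], [[0, 0, 0], [-282.5, -80, 50], 45], [[0, 0, 0], [-282.5, -80, 50], 45]]'

```text
time_s: 26.8
eef_pos: [0.4422, -0.07, 0.0992]
eef_rot: [179.9, 0.0, 89.5]
contact_force: [0.0, -0.3, -3.8]
grip_width: 0.0487
```

Emit:
send_rows --series '[[[0, 0, 0], [0, -1.5, 10], 45], [[0, 0, 0], [0, -1.5, 22], 45], [[0, 0, 0], [0, -1.5, 32], 45], [[0, 0, 0], [0, -1.5, 38], 45], [[0, 0, 0], [0, -1.5, 42], 45], [[0, 0, 0], [0, -1.5, 45], 45], [[0, 0, 0], [0, -1.5, 45], 45], [[0, 0, 0], [0, -1.5, 45], 45]]'

```text
time_s: 27.6
eef_pos: [0.4403, -0.0699, 0.0536]
eef_rot: [180.0, 0.0, 89.5]
contact_force: [0.6, -0.3, -2.9]
grip_width: 0.0484
```

Emit:
send_rows --series '[[[0, 0, 0], [0, 0, 1.5], 45], [[0, 0, 0], [0, 0, 1.5], 45], [[0, 0, 0], [0, 0, 1.5], 66], [[0, 0, 0], [0, 0, 1.5], 66], [[0, 0, 0], [0, 0, 1.5], 66], [[0, 0, 0], [0, 0, -20], 66], [[0, 0, 0], [0, 0, -60], 66], [[0, 0, 0], [0, 0, -110], 40], [[0, 0, 0], [-40, 15, -150], 40], [[0, 0, 0], [-80, 30, -190], 40], [[0, 0, 0], [-110, 50, -200], 40], [[0, 0, 0], [-110, 50, -200], 40], [[0, 0, 0], [-110, 50, -200], 40], [[0, 0, 0], [-110, 50, -200], 40], [[0, 0, 0], [-110, 50, -200], 40], [[0, 0, 0], [-110, 50, -200], 40]]'

```text
time_s: 29.2
eef_pos: [0.4887, -0.1794, 0.2531]
eef_rot: [-180.0, -0.0, 89.5]
contact_force: [-0.4, -0.0, 0.5]
grip_width: 0.04
```

Run:
```python
from h import *
plan()
im,i=snap('wrist','w8')
for p in [(.4388,-.209,.072),(.4404,-.071,.072),(.5683,-.007,.155)]: print(proj(i,p).round(1))
```

```text
t 29.2 at [ 0.4887 -0.1794  0.2531] [-1.7999e+02 -1.0000e-02  8.9510e+01] q6 [-34.6  -7.7  -6.5  91.2   0.   55.9] F [-0.4 -0.   0.5] w 0.04
[213.8 200.8]
[208.3  74.5]
[365.4 -28.6]
```

View pics/w8.png

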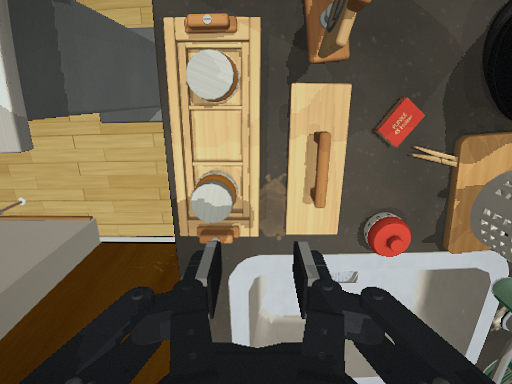

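Both jars stand in bays 0 and 2, with lids at (211,75) and (214,199), predicted (208,74.5) and (214,201). The buttons are still aside and the cover is flat. Next is the sign: I'll turn the wrist first so the last joint has room, then look at it closely.

Emit:
send_rows --series '[[[0, 0, -8], [10, 5, -20], 40], [[0, 0, -16], [30, 20, -47], 40], [[0, 0, -24], [60, 40, -47], 40], [[0, 0, -32], [90, 50, -47], 40], [[0, 0, -40], [120, 64, -47], 40], [[0, 0, -48], [150, 64, -47], 40], [[0, 0, -56], [180, 64, -47], 40], [[0, 0, -64], [210, 64, -47], 40], [[0, 0, -72], [240, 64, -47], 40], [[0, 0, -80], [250, 64, -47], 40], [[0, 0, -88], [250, 64, -47], 40], [[0, 0, -96], [250, 64, -47], 40], [[0, 0, -104], [250, 64, -47], 40], [[0, 0, -112], [250, 64, -47], 40], [[0, 0, -120], [250, 64, -47], 40], [[0, 0, -128], [250, 64, -47], 40], [[0, 0, -136], [250, 64, -47], 40], [[0, 0, -144], [250, 64, -47], 40], [[0, 0, -152], [250, 64, -47], 40], [[0, 0, -160], [250, 64, -47], 40]]'

```text
time_s: 31.25
eef_pos: [0.5551, 0.0694, 0.3003]
eef_rot: [-180.0, 0.0, -110.2]
contact_force: [-0.1, 0.1, -0.3]
grip_width: 0.0399
```

Emit:
send_rows --series '[[[0, 0, 0], [0, 0, 0], 40], [[0, 0, 0], [0, 0, 0], 40], [[0, 0, 0], [0, 0, 0], 40], [[0, 0, 0], [0, 0, 0], 40]]'

```text
time_s: 31.65
eef_pos: [0.5554, 0.0691, 0.3003]
eef_rot: [180.0, 0.0, -110.7]
contact_force: [0.0, -0.2, 0.1]
grip_width: 0.04
```

Run:
```python
from h import *
plan()
im,i=snap('wrist','w9')
for p in [(.5683,-.007,.155)]: print(proj(i,p).round(1))
cv2.imwrite('pics/w9b.png',cv2.resize(im[40:340,106:406],(780,600)[::-1] if 0 else (600,600),interpolation=cv2.INTER_CUBIC)[:,:,::-1])
```

```text
t 31.65 at [0.5554 0.0691 0.3003] [ 1.8000e+02  1.0000e-02 -1.1065e+02] q6 [ -6.3   0.2   6.   95.8   0.  -75.6] F [ 0.  -0.2  0.1] w 0.04
[216.4 115.9]
```

View pics/w9b.png

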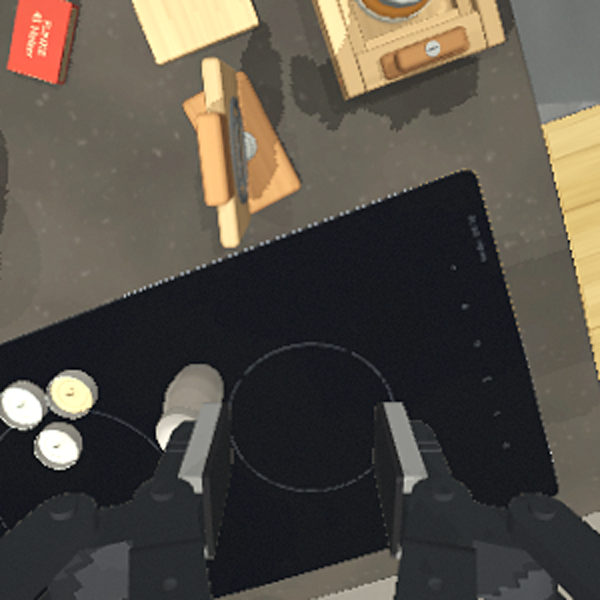

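Run:
```python
from h import *
d=load('w9')
f=lambda x,y,z: onz(d,106+x/2,40+y/2,z)
F=[f(243,72,.012),f(300,184,.012),f(252,213,.012),f(184,104,.012)]
T=[f(200,114,.155),f(207,205,.155),f(223,114,.155),f(228,200,.155)]
print(np.round(F,4),np.round(T,4))
an=lambda a,b: np.degrees(np.arctan2(-(b-a)[0],(b-a)[1]))
print('foot yaw',an(F[0],F[1]),'len',np.linalg.norm(F[1]-F[0]),'short',np.linalg.norm(F[2]-F[1]),np.linalg.norm(F[0]-F[3]),'c',(F[0]+F[1]+F[2]+F[3])/4 )
print('tab yaw',an(T[0],T[1]),an(T[2],T[3]),np.linalg.norm(T[1]-T[0]),np.linalg.norm(T[2]-T[0]),np.mean(T,0))
# plate top at .126
A=[f(203,62,.126),f(222,243,.126),f(220,62,.126),f(240,245,.126)];print('plate',np.round(A,4),an(A[0],A[1]),an(A[2],A[3]),np.linalg.norm(A[1]-A[0]),np.mean(A,0))
plan()
```

```text
[[ 0.5541 -0.0506  0.012 ]
 [ 0.5445  0.0349  0.012 ]
 [ 0.585   0.0422  0.012 ]
 [ 0.6007 -0.046   0.012 ]] [[ 0.5707 -0.0264  0.155 ]
 [ 0.5844  0.0138  0.155 ]
 [ 0.5607 -0.0225  0.155 ]
 [ 0.5739  0.0152  0.155 ]]
foot yaw 6.416291945509713 len 0.0861359627983228 short 0.041159588090106336 0.04686813068571546 c [ 0.57107257 -0.00487476  0.012     ]
tab yaw -18.927033686634605 -19.40465952798416 0.04244220109875659 0.010740999457406865 [ 0.5724236  -0.00498179  0.155     ]
plate [[ 0.5638 -0.0509  0.126 ]
 [ 0.591   0.038   0.126 ]
 [ 0.5558 -0.0478  0.126 ]
 [ 0.5822  0.0426  0.126 ]] -17.000529144639692 -16.27071773476548 0.09295282213372422 [ 0.57317987 -0.00451914  0.126     ]
t 31.7 at [0.5555 0.0691 0.3003] [-180.      0.   -110.63] q6 [ -6.3   0.2   6.   95.8   0.  -75.7] F [-0.4 -1.3 -0.1] w 0.04
```

The close view puts the tab at (0.572, −0.005), with the foot yawed about 8° and the plate about −17.5°. The shortest legal way to show the cup is a turn of about −154.5°.

Emit:
send_rows --series '[[[0, 0, -3], [30, -20, 0], 40], [[0, 0, -3], [63.5, -41.5, 20], 40], [[0, 0, -3], [63.5, -41.5, 60], 40], [[0, 0, -3], [63.5, -41.5, 100], 40], [[0, 0, -3], [63.5, -41.5, 130], 40], [[0, 0, -3], [63.5, -41.5, 150], 40], [[0, 0, -3], [63.5, -41.5, 160], 40], [[0, 0, -3], [63.5, -41.5, 160], 40], [[0, 0, -3], [63.5, -41.5, 160], 40], [[0, 0, -3], [63.5, -41.5, 160], 20], [[0, 0, -3], [63.5, -41.5, 160], 8], [[0, 0, -3], [63.5, -41.5, 160], 8], [[0, 0, -3], [63.5, -41.5, 160], 8], [[0, 0, -3], [63.5, -41.5, 160], 8]]' --squeeze 25

```text
time_s: 33.1
eef_pos: [0.5733, -0.0054, 0.1418]
eef_rot: [-179.8, 0.0, -107.6]
contact_force: [4.7, -1.5, 5.9]
grip_width: 0.0112
```

Emit:
send_rows --series '[[[0, 0, 8], [0, 0, 0], 8], [[0, 0, 16], [0, 0, 0], 8], [[0, 0, 24], [0, 0, 0], 8], [[0, 0, 32], [0, 0, 0], 8], [[0, 0, 40], [0, 0, 0], 8], [[0, 0, 48], [0, 0, 0], 8], [[0, 0, 56], [0, 0, 0], 8], [[0, 0, 64], [0, 0, 0], 8], [[0, 0, 72], [0, 0, 0], 8], [[0, 0, 80], [0, 0, 0], 8], [[0, 0, 88], [0, 0, 0], 8], [[0, 0, 96], [0, 0, 0], 8], [[0, 0, 104], [0, 0, 0], 8], [[0, 0, 112], [0, 0, 0], 8], [[0, 0, 120], [0, 0, 0], 8], [[0, 0, 128], [0, 0, 0], 8], [[0, 0, 136], [0, 0, 0], 8], [[0, 0, 144], [0, 0, 0], 8], [[0, 0, 150], [0, 0, 0], 8], [[0, 0, 155], [0, 0, 0], 8]]'

```text
time_s: 35.1
eef_pos: [0.5733, -0.0064, 0.1417]
eef_rot: [179.9, 0.2, 97.2]
contact_force: [3.5, -7.4, 5.6]
grip_width: 0.0114
```

Emit:
send_rows --series '[[[0, 0, 0], [0, 0, 0], 8], [[0, 0, 0], [0, 0, 0], 8], [[0, 0, 0], [0, 0, 0], 8], [[0, 0, 0], [0, 0, 0], 35], [[0, 0, 0], [0, 0, 0], 35], [[0, 0, 0], [0, 0, 0], 35], [[0, 0, 0], [0, 0, 0], 35], [[0, 0, 0], [0, 0, -25], 35], [[0, 0, 0], [0, 0, -70], 35], [[0, 0, 0], [-40, -20, -115], 35], [[0, 0, 0], [-70, -40, -155], 35], [[0, 0, 0], [-90, -70, -160], 35], [[0, 0, 0], [-90, -100, -160], 35], [[0, 0, 0], [-90, -100, -160], 35], [[0, 0, 0], [-90, -100, -160], 35], [[0, 0, 0], [-90, -100, -160], 35]]'

```text
time_s: 36.7
eef_pos: [0.4849, -0.1069, 0.3]
eef_rot: [-180.0, -0.0, 97.5]
contact_force: [0.8, 0.3, -1.8]
grip_width: 0.0349
```

Run:
```python
from h import *
plan()
im,i=snap('wrist','w10');im2,_=snap('top','t2')
cv2.imwrite('pics/m2.png',cv2.hconcat([cv2.resize(im,(400,300)),cv2.resize(im2[100:280,110:390],(400,300),interpolation=cv2.INTER_CUBIC)])[:,:,::-1])
```

```text
t 36.7 at [ 0.4849 -0.1069  0.3   ] [-1.7999e+02 -2.0000e-02  9.7480e+01] q6 [-27.6 -10.7  -4.3  96.4   0.   55. ] F [ 0.8  0.3 -1.8] w 0.0349
```

View pics/m2.png

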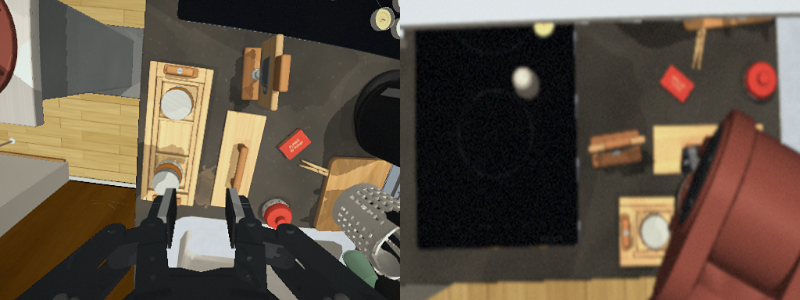

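The plate is now parallel to its foot, and both jars, both buttons and the cover look right. The hob holds only the salt shaker, and the match box and timer are untouched. Handing in.

```bash
python3 -c "
from workcell import manip
print(manip.get_obs()['contact_force'].round(1)); print(manip.job_done())"
```

```text
[-0.8 -0.  -0.3]
the job is handed in; nothing more can be done
None
```

The jam station is open and stocked, and I handed the job in at about 37 s of robot time; the hand-in gave no verdict.

- **Buttons and cover:** I turned both buttons 90° aside, lifted the cover out by its handle and laid it flat on the worktop behind the box, handle up.
- **Jars:** there were only two on the hob. They now stand in bays 0 and 2, with lids within about 3 px of where the bay centres predicted. I saw no sign of either jar being knocked.
- **Sign:** the plate started about 25° off its foot, so I turned it about −155° rather than a full half turn. By eye, the last pictures show it parallel to the foot. I did not see the cup face directly; I inferred it from the turn.
- **Left alone:** the salt shaker, egg timer and match box look undisturbed in the last views, though I did not measure them again. The gripper was clear of everything, with under 1 N on the tool.

No check failed. In the last views the arm partly hid the right end of the box, so bay 2 and its button were last seen clearly just before I turned the sign.

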